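# Gauge the short mast pin and sort it into its compartment

### The arm

A 7-joint arm with a two-finger parallel gripper is mounted at the origin on the work surface. World frame = base frame: x ahead of the robot, y to its left, z up, the work surface at z = 0. Lengths are in m, angles in rad, forces in N, time in s.
With the tool pointing down it reaches from about 0.4 to 0.85 m from the base axis. Payload 4.5 kg.
Tool frame: the origin (TCP) lies at the centre of the arm's flange, where the gripper is bolted on; the fingertips stand 173 mm ahead of it and the grasp point (between the pads) lies 155 mm ahead of it; z points along the fingers, y is the line along which they close (so a half turn about z gives the same grasp; the last joint's range is limited). The gripper opens to 85 mm and grips with 20 to 120 N. Pads are 22 mm wide; open, the fingers measure 114 mm over their backs; the gripper's body (76 mm by 85 mm) begins 54 mm behind the grasp point. The pads swing forward as they close: fully open they stand 13 mm farther back than shut.
Start: joints at [-1.242, 0.689, -0.195, 1.565, 0.157, 0.902, -0.215], TCP at [0.182, 0.598, 0.405] pointing down, gripper open.
Joint ranges: [-3.01, 3.01], [-0.46, 2.08], [-1.47, 1.51], [0.13, 2.56], [-1, 4.14], [0.04, 2.09], [-2.66, 2.66]. Speed limits (rad/s): [2.57, 2.57, 3.14, 3.14, 3.14, 3.14, 3.14].

### API

Orientations are given as a rotation vector (axis times angle).
In Python, from bench import read_state, capture, camera_info, job_done gives the robot as it stands.
- The arm moves only by the shell command python3 -m inch 'ROWS' [OPENING] [FORCE]. ROWS is a JSON object of lists of equal length, an entry for each row: "linear": the shift along the tool's x, y, z in m, a list of three; "angular": the turn, a rotation vector about the tool's x, y, z in rad, a list of three. A call has 1 to 5 rows; each row is the pose to reach, as a shift and turn from the pose commanded when the call began, along the tool's axes at that moment; what a row does not reach only later rows make up. A row lasts 1/8 s, in which the tool goes at most 62.5 mm and 10.7 degrees, less where a joint would pass 70% of its speed; a pose out of reach is approached as far as the arm can. A call with a gripper value outside its range is refused whole. OPENING is the opening, from 0 (shut) to 1 (fully open), set as the call begins (- or left out, the last holds). The fingers move at their own pace and stop on an object; FORCE is the grip in N (left out, the last holds). Time passes only in rows, so rows that repeat a pose let the fingers close. It gives the time, the measured TCP pose, the force, the opening and the grip force at its end, in the units of the state.
- read_state(): the state, without advancing time (a new reading comes with each control period).
- capture(name): name is "scene" or "top"; returns the picture (400x640x3 uint8, blue, green, red); there is no depth.
- camera_info(name): a dict with "K" (3x3 intrinsics, pixels), "cam_to_world" (4x4, takes a point from camera to world coordinates). Camera axes: x right, y down, z forward; pixel columns grow to the right and rows downward; lengths in m; the calibration is good to about 2 mm. A picture is of the moment at which its call begins. camera_info takes no time and is no camera call.
- job_done(): hands the job in; it is judged then, once.
The state is a dict: "time": time; "joints": joint angles; "qd": joint speeds; "effort": joint torques, N m; "eef_pos": TCP position; "tool_rot": TCP orientation; "contact_force": force on the tool from outside, world axes, zero at the start; "ft_torque": the same for the moment, N m; "width": finger opening in m; "grasp_force": force on a finger pad.
Only numpy, scipy, OpenCV 4.12 (cv2) and the standard library are available. Lean on these libraries where they do the work, as an engineer would, in place of code of your own. Each camera call takes 0.05 s, during which the arm holds its last target. There are 200 camera calls.

### The job

Two T-headed steel mast pins lie loose on the shelf, and only the shorter one fits the aluminium length gauge. Pick up that pin, lower it flat and lengthwise right down between the two end stops of the gauge to prove its length, then lay it flat in the matching short compartment of the wooden tray and let go. Leave the long pin where it lies.

Things in the scene. Friction and masses are not known exactly. Their poses are not given: they have to be found in the camera images.
- short_pin: The pin to sort: a plain steel mast pin lying on the shelf, 105 mm long over all, square shank 16 x 16 mm, about 0.19 kg, with a T head (10 mm long, 30 mm wide, 16 mm high) at one end and a 14 mm conical point at the other. Origin: midway along its length, on its underside (the centre of the shank is 8 mm above it). Its x axis runs along the pin from head to point, y across, z up as it lies. Grip it across the shank at mid length.
- long_pin: The other steel mast pin, same shape and section but 155 mm long: too long for the gauge. To be left alone. Origin and axes as for the short pin.
- gauge: Fixed aluminium length gauge: a base plate 185 x 70 mm, 6 mm thick, with two upright end stops 135 mm apart (20 mm thick, 60 mm wide, their tops 30 mm above the shelf). Between the stops the slot is open at both long sides, so fingers can reach down beside the pin. Origin: centre of the plate's underside, on the shelf. x axis: along the slot from stop to stop; y across; z up. The plate's upper face is at z = 6 mm.
- short_compartment (a point): Centre of the floor of the short compartment in the fixed wooden tray. The tray is 190 x 195 mm, its floor 5 mm thick (this point is 5 mm above the shelf), walls 5 mm thick and 25 mm high above the shelf. The short compartment is 125 mm long inside along this point's x axis and 90 mm wide along its y axis. Beyond its +x end is a small bin 50 mm long holding washers; beside it on the +y side is the long compartment, 180 x 90 mm, for long pins (empty).

How it is judged:
On the way:
1. the short pin is flat and lengthwise between the end stops of the gauge, its underside less than 12 mm above the plate (x of short_pin in the frame of gauge between -0.02 and 0.02 m and y of short_pin in the frame of gauge between -0.025 and 0.025 m and z of short_pin in the frame of gauge below 0.018 m and angle between the x axis of short_pin and the x axis of gauge, either way round below 0.25 rad), for 0.2 s.
At the end, for the whole second after the job is handed in: The short pin lies at rest, level within about 10 degrees, on the floor of the short compartment (its middle within 35 mm lengthwise and 45 mm crosswise of the compartment's centre, its origin less than 18 mm above the floor), and the long pin is within 20 mm of where it started (x of short_pin in the frame of short_compartment between -0.035 and 0.035 m and y of short_pin in the frame of short_compartment between -0.045 and 0.045 m and z of short_pin in the frame of short_compartment between -0.004 and 0.018 m and angle between short_pin's own x axis and vertical between 1.4 and 1.74 rad and linear speed of short_pin below 0.02 m/s and distance of long_pin from where it was at the start of the episode below 0.02 m); the robot touches nothing.
It fails at once if the long pin is moved more than 20 mm (distance of long_pin from where it was at the start of the episode above 0.02 m).
It also fails if it takes over 51 s, if anything falls off the work surface, if the arm or the gripper's body presses on something with over 40 N, if the wrist force passes 120 N, or if a joint passes its speed limit or range.

## Working session

There is one attempt and no reset: what is moved stays moved. The work goes in short steps, Python scripts to look and compute and a shell command to move; the robot and the scene stay as the last step left them, time stands still between calls to the robot, and variables do not carry over. Pictures are saved under pics/ and viewed, at most 10 in all, crops included, and the job is handed in when it is done.

```bash
mkdir -p pics; ls
python3 - <<'E'
from bench import *
import cv2
for n in("scene","top"):
    cv2.imwrite(f"pics/{n}0.png",capture(n)); i=camera_info(n); print(n,i["K"],i["cam_to_world"])
s=read_state();print(s["time"],s["eef_pos"],s["tool_rot"],s["width"])
E
```

```text
pics
scene [[385.29185067   0.         317.34653606]
 [  0.         385.29185067 200.30215366]
 [  0.           0.           1.        ]] [[-0.27827481  0.65970555 -0.69810581  1.23478233]
 [ 0.96044839  0.18347483 -0.20946571  0.20553392]
 [-0.01010085 -0.72878363 -0.68466956  0.68720455]
 [ 0.          0.          0.          1.        ]]
top [[383.11779633   0.         320.49748522]
 [  0.         383.11779633 196.32101674]
 [  0.           0.           1.        ]] [[-0.02565821 -0.99603     0.08524022  0.48832594]
 [-0.99966141  0.02593365  0.00212542  0.03364702]
 [-0.00432757 -0.08515683 -0.99635816  1.10740562]
 [ 0.          0.          0.          1.        ]]
0.1 [0.1815173  0.59775667 0.40395797] [-4.61213445e-01 -3.10743030e+00  2.58907741e-03] 0.08516342352134579
```

View pics/top0.png

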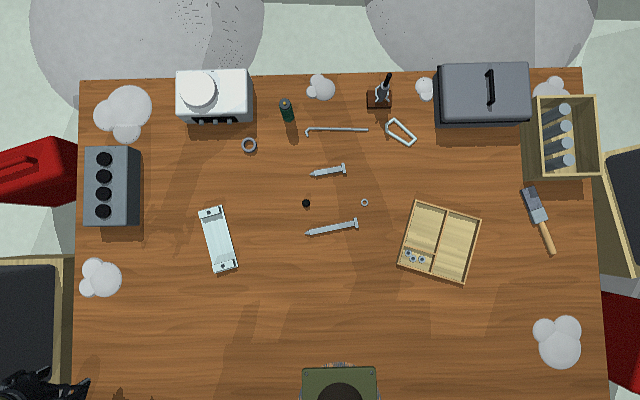

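View pics/scene0.png

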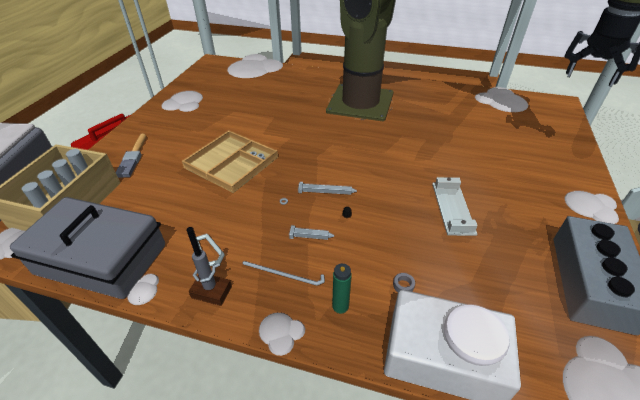

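The top view shows the short pin at about (328,171) with its head to the right, and the long pin at (331,228). The gauge is at (218,239) and the tray at (439,243). The washers are lower left in the tray, so the short compartment is upper left at about (428,226).

```bash
cat > h.py <<'E'
import numpy as np, cv2
from bench import *
def ray(n,p,z):
    i=camera_info(n);T=np.array(i["cam_to_world"]);d=T[:3,:3]@np.linalg.inv(np.array(i["K"]))@np.array([p[0],p[1],1.])
    return T[:3,3]+d*(z-T[2,3])/d[2]
def blob(im,roi,f):
    x0,y0,x1,y1=roi; h=cv2.cvtColor(im,cv2.COLOR_BGR2HSV)[y0:y1,x0:x1]
    m=f(h).astype(np.uint8)
    c=max(cv2.findContours(m,0,2)[0],key=cv2.contourArea)
    return c+np.array([x0,y0])
steel=lambda h:(h[...,1]<90)&(h[...,2]>70)
wood=lambda h:(h[...,1]<135)&(h[...,2]>110)
def show(n,tag,c,z):
    r=np.array([ray(n,p,z)[:2] for p in c[:,0]]).astype(np.float32)
    b=cv2.minAreaRect(r); bp=cv2.boxPoints(b)
    print(n,tag,"c",np.round(b[0],4),"size",np.round(b[1],4),"corners",np.round(bp,3).tolist())
    return b
E
python3 - <<'E'
from h import *
rois={"top":dict(short=(300,155,356,186),long=(295,212,366,242),gauge=(190,198,248,280),tray=(385,190,490,295)),
"scene":dict(short=(280,222,342,245),long=(292,178,362,200),gauge=(425,170,485,240))}
for n in rois:
    im=cv2.imread(f"pics/{n}0.png")
    for t,r in rois[n].items():
        c=blob(im,r,wood if t=="tray" else steel)
        z=dict(short=.012,long=.012,gauge=.006,tray=.025)[t]
        show(n,t,c,z)
        cv2.drawContours(im,[c],-1,(0,0,255),1)
    cr=im[140:300,180:500] if n=="top" else im[120:250,170:490]
    cv2.imwrite(f"pics/{n}_m.png",cv2.resize(cr,None,fx=2.5,fy=2.5,interpolation=0))
E
```

```text
top short c [0.6602 0.0159] size [0.03   0.1053] corners [[0.6399999856948853, 0.06700000166893005], [0.6510000228881836, -0.03799999877810478], [0.6809999942779541, -0.03500000014901161], [0.6700000166893005, 0.07000000029802322]]
top long c [0.4966 0.0095] size [0.0298 0.1555] corners [[0.47200000286102295, 0.08500000089406967], [0.492000013589859, -0.0689999982714653], [0.5210000276565552, -0.06599999964237213], [0.5009999871253967, 0.08900000154972076]]
top gauge c [0.4696 0.3344] size [0.1869 0.0729] corners [[0.3700000047683716, 0.34599998593330383], [0.3880000114440918, 0.2759999930858612], [0.5690000057220459, 0.3230000138282776], [0.5509999990463257, 0.3930000066757202]]
top tray c [ 0.4467 -0.294 ] size [0.1959 0.1938] corners [[0.3240000009536743, -0.3569999933242798], [0.5080000162124634, -0.4169999957084656], [0.5690000057220459, -0.23100000619888306], [0.38499999046325684, -0.17100000381469727]]
scene short c [0.6548 0.0149] size [0.0414 0.1038] corners [[0.6230000257492065, 0.061000000685453415], [0.6470000147819519, -0.03999999910593033], [0.6869999766349792, -0.03099999949336052], [0.6629999876022339, 0.07000000029802322]]
scene long c [0.4939 0.0096] size [0.0408 0.1546] corners [[0.4580000042915344, 0.08100000023841858], [0.49000000953674316, -0.07000000029802322], [0.5299999713897705, -0.06199999898672104], [0.49799999594688416, 0.08900000154972076]]
scene gauge c [0.4595 0.3342] size [0.2131 0.0796] corners [[0.34599998593330383, 0.34599998593330383], [0.367000013589859, 0.26899999380111694], [0.5730000138282776, 0.3230000138282776], [0.5529999732971191, 0.4000000059604645]]
```

View pics/top_m.png

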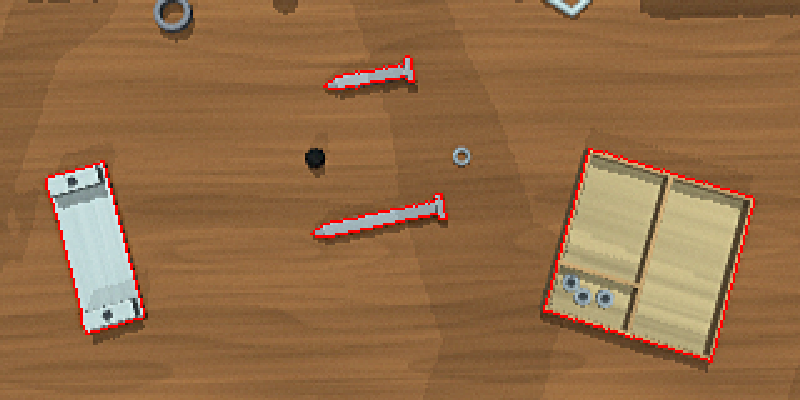

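```bash
cat >> h.py <<'E'
from scipy.spatial.transform import Rotation as R
def rel(p,yaw):
    s=read_state();Q=R.from_rotvec(s["tool_rot"]);x=np.array([np.cos(yaw),np.sin(yaw),0]);z=np.array([0,0,-1.])
    G=R.from_matrix(np.c_[x,np.cross(z,x),z])
    print("t",round(s["time"],2),"pos",np.round(s["eef_pos"],4),"w",round(s["width"],4),"f",np.round(s["contact_force"],1),"j",np.round(s["joints"],2))
    print("linear",np.round(Q.inv().apply(np.array(p)-s["eef_pos"]),4),"angular",np.round((Q.inv()*G).as_rotvec(),3))
E
python3 - <<'E'
from h import *
im=cv2.imread("pics/top0.png")
for t,r in dict(short=(300,155,356,186),long=(295,212,366,242)).items():
    c=blob(im,r,steel);P=np.array([ray("top",p,.01)[:2] for p in c[:,0]]).astype(np.float32)
    m=np.zeros(im.shape[:2],np.uint8);cv2.drawContours(m,[c],-1,1,-1);yx=np.argwhere(m)
    W=np.array([ray("top",p[::-1],.012)[:2] for p in yx]);
    v=np.linalg.svd(W-W.mean(0))[2][0];v*=np.sign(v[1]);q=(W-W.mean(0))@v
    print(t,"yaw",np.degrees(np.arctan2(v[1],v[0])),"len",np.ptp(q),"mid",W.mean(0)+v*(q.max()+q.min())/2)
T=np.array(camera_info("top")["cam_to_world"]);K=np.array(camera_info("top")["K"])
u=K@(np.linalg.inv(T)@[.4877,-.2574,.005,1])[:3];print("comp px",u/u[2])
rel([.659,.016,.30],np.radians(98))
E
```

```text
short yaw 99.55649383048927 len 0.10534995501542242 mid [0.65689871 0.0156442 ]
long yaw 100.32487278365245 len 0.1554821509435135 mid [0.49281605 0.00921185]
comp px [423.71284244 226.66868335   1.        ]
t 0.1 pos [0.1815 0.5978 0.404 ] w 0.0852 f [0.9 0.1 1. ] j [-1.24  0.69 -0.19  1.57  0.16  0.9  -0.22]
linear [-0.6259 -0.4178  0.1047] angular [-1.000e-03  1.000e-03  1.136e+00]
```

```bash
python3 -m inch '{"linear":[[-0.626,-0.418,0.085],[-0.626,-0.418,0.085],[-0.626,-0.418,0.085],[-0.626,-0.418,0.085],[-0.626,-0.418,0.085]],"angular":[[0,0,1.13],[0,0,1.13],[0,0,1.13],[0,0,1.13],[0,0,1.13]]}' 1 
python3 -c "
from h import *
rel([.658,.016,.30],np.radians(99.5))"
```

```text
time: 0.72
eef_pos: [0.3795, 0.3564, 0.3693]
tool_rot: [1.823, 2.558, 0.0]
contact_force: [1.4, 0.2, -0.4]
width: 0.0857
grasp_force: 0.0
t 0.72 pos [0.3795 0.3564 0.3693] w 0.0857 f [ 1.4  0.2 -0.4] j [-0.86  0.6   0.03  1.92 -0.03  0.61 -0.48]
linear [-0.4127  0.152   0.0693] angular [ 0.    -0.     0.167]
```

```bash
python3 -m inch '{"linear":[[-0.41,0.15,0.07],[-0.41,0.15,0.07],[-0.41,0.15,0.07],[-0.41,0.15,0.07],[-0.41,0.15,0.07]],"angular":[[0,0,0.17],[0,0,0.17],[0,0,0.17],[0,0,0.17],[0,0,0.17]]}'
python3 -c "
from h import *
rel([.658,.016,.25],np.radians(99.5))"
```

```text
time: 1.35
eef_pos: [0.5758, 0.1184, 0.3195]
tool_rot: [-2.026, -2.4, -0.0]
contact_force: [0.9, 0.5, -0.4]
width: 0.0852
grasp_force: 0.0
t 1.35 pos [0.5758 0.1184 0.3195] w 0.0852 f [ 0.9  0.5 -0.4] j [-0.28  0.75  0.01  1.77 -0.01  0.63 -0.11]
linear [-0.1147  0.0638  0.0695] angular [-0.    -0.     0.003]
```

```bash
python3 -m inch '{"linear":[[-0.114,0.064,0.07],[-0.114,0.064,0.07],[-0.114,0.064,0.07],[-0.114,0.064,0.07],[-0.114,0.064,0.07]],"angular":[[0,0,0],[0,0,0],[0,0,0],[0,0,0],[0,0,0]]}'
python3 -c "
from h import *
rel([.658,.016,.176],np.radians(99.5))
cv2.imwrite('pics/a.png',np.hstack([cv2.resize(capture('scene')[130:290,220:420],None,fx=2,fy=2),cv2.resize(capture('top')[100:260,220:420],None,fx=2,fy=2)]))"
```

```text
time: 1.98
eef_pos: [0.6564, 0.021, 0.2508]
tool_rot: [-2.022, -2.402, -0.003]
contact_force: [0.4, -0.0, -0.3]
width: 0.0857
grasp_force: 0.0
t 1.98 pos [0.6564 0.021  0.2508] w 0.0857 f [ 0.4 -0.  -0.3] j [-0.09  0.92 -0.02  1.58  0.02  0.64  0.05]
linear [-0.0053  0.0007  0.0748] angular [ 0.    -0.002  0.006]
```

View pics/a.png

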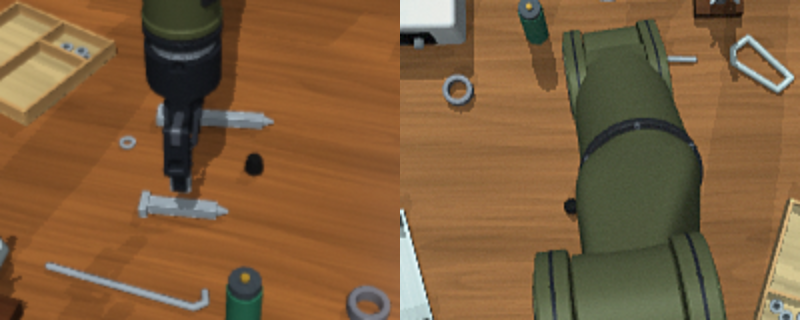

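The gripper is straight above the middle of the short pin: fingertip at about (180,188) in the left half, pin middle at (182,207). I'll go down and grip.

```bash
python3 -m inch '{"linear":[[-0.001,0.001,0.03],[-0.001,0.001,0.055],[-0.001,0.001,0.074],[-0.001,0.001,0.074],[-0.001,0.001,0.074]],"angular":[[0,0,0],[0,0,0],[0,0,0],[0,0,0],[0,0,0]]}'
python3 -c "
from h import *
rel([.658,.016,.176],np.radians(99.5))"
python3 -m inch '{"linear":[[0,0,0],[0,0,0],[0,0,0],[0,0,0],[0,0,0]],"angular":[[0,0,0],[0,0,0],[0,0,0],[0,0,0],[0,0,0]]}' 0 60
```

```text
time: 2.7
eef_pos: [0.6586, 0.0178, 0.1771]
tool_rot: [2.025, 2.4, 0.002]
contact_force: [-0.0, -0.1, 0.2]
width: 0.0855
grasp_force: 0.0
t 2.7 pos [0.6586 0.0178 0.1771] w 0.0855 f [-0.  -0.1  0.2] j [-0.09  1.03 -0.02  1.58  0.03  0.53  0.05]
linear [-0.0017 -0.0009  0.0011] angular [0.002 0.    0.003]
time: 3.32
eef_pos: [0.6582, 0.0174, 0.1765]
tool_rot: [2.027, 2.4, 0.0]
contact_force: [-0.2, -0.1, 3.2]
width: 0.0144
grasp_force: 60.6
```

```bash
python3 -m inch '{"linear":[[0,0,-0.03],[0,0,-0.07],[0,0,-0.1],[0,0,-0.1],[0,0,-0.1]],"angular":[[0,0,0],[0,0,0],[0,0,0],[0,0,0],[0,0,0]]}' 0 80
python3 -c "
from h import *
rel([.470,.333,.27],np.radians(194.6))
cv2.imwrite('pics/b.png',cv2.resize(capture('scene')[130:290,220:420],None,fx=3,fy=3))"
```

```text
time: 3.95
eef_pos: [0.6575, 0.0175, 0.2748]
tool_rot: [-2.025, -2.399, 0.002]
contact_force: [0.5, -0.1, -2.4]
width: 0.0138
grasp_force: 79.4
t 3.95 pos [0.6575 0.0175 0.2748] w 0.0138 f [ 0.5 -0.1 -2.4] j [-0.09  0.89 -0.02  1.56  0.02  0.69  0.05]
linear [ 0.3425 -0.1319  0.0053] angular [-1.000e-03 -2.000e-03 -1.657e+00]
```

View pics/b.png

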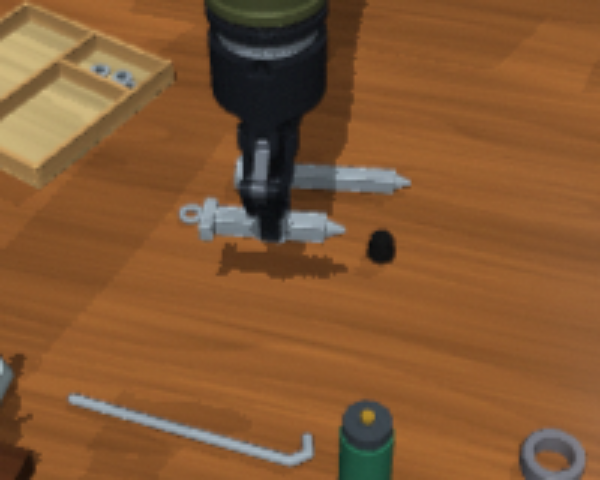

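The pin is off the shelf, level, and held at about mid length: head at (207,218), point at (343,230), finger at (268,225). Next is the gauge.

```bash
python3 -m inch '{"linear":[[0.342,-0.132,0],[0.342,-0.132,0],[0.342,-0.132,0],[0.342,-0.132,0],[0.342,-0.132,0]],"angular":[[0,0,-1.65],[0,0,-1.65],[0,0,-1.65],[0,0,-1.65],[0,0,-1.65]]}'
python3 -c "
from h import *
rel([.470,.333,.27],np.radians(194.6))"
```

```text
time: 4.62
eef_pos: [0.4968, 0.2873, 0.2748]
tool_rot: [-0.714, -3.058, 0.002]
contact_force: [0.7, 0.9, -2.3]
width: 0.014
grasp_force: 79.4
t 4.62 pos [0.4968 0.2873 0.2748] w 0.014 f [ 0.7  0.9 -2.3] j [-0.5   0.81 -0.19  1.83  0.27  0.53  0.25]
linear [0.0443 0.0291 0.0048] angular [-0.001 -0.002 -0.713]
```

```bash
python3 -m inch '{"linear":[[0.044,0.029,0.004],[0.044,0.029,0.004],[0.044,0.029,0.004],[0.044,0.029,0.004],[0.044,0.029,0.004]],"angular":[[0,0,-0.713],[0,0,-0.713],[0,0,-0.713],[0,0,-0.713],[0,0,-0.713]]}'
python3 -c "
from h import *
rel([.470,.333,.187],np.radians(194.6))
cv2.imwrite('pics/c.png',np.hstack([cv2.resize(capture('scene')[110:260,380:530],None,fx=2.6,fy=2.6),cv2.resize(capture('top')[165:315,150:300],None,fx=2.6,fy=2.6)]))"
```

```text
time: 5.25
eef_pos: [0.4717, 0.3311, 0.2708]
tool_rot: [0.386, -3.115, 0.001]
contact_force: [0.3, 0.3, -1.8]
width: 0.0138
grasp_force: 79.3
t 5.25 pos [0.4717 0.3311 0.2708] w 0.0138 f [ 0.3  0.3 -1.8] j [-0.48  0.83 -0.36  1.82  0.49  0.58  0.66]
linear [0.001  0.0023 0.0838] angular [-0.    -0.003 -0.008]
```

View pics/c.png

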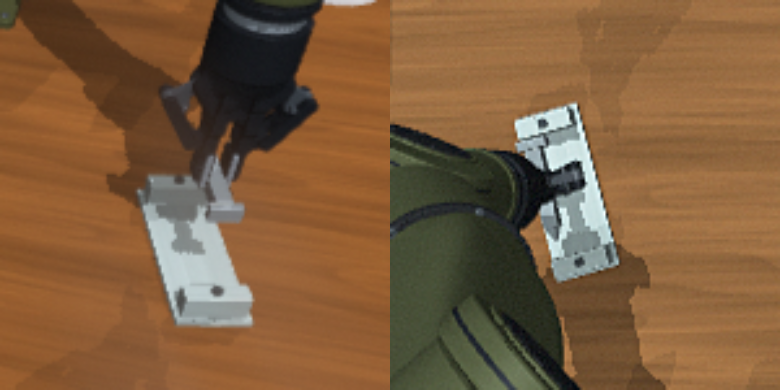

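The right half (top view) shows the pin above the slot, raised by about 0.1 m: head at full-image pixel (205,220), point at (213.5,255). I'll check its middle against the gauge centre.

```bash
python3 -c "
from h import *
a=ray('top',(205,220),.106);b=ray('top',(213.5,255.4),.106);d=a-b
print((a+b)/2,np.linalg.norm(d),np.degrees(np.arctan2(d[1],d[0])))"
python3 -m inch '{"linear":[[0,0.001,0.03],[0,0.001,0.06],[0,0.001,0.077],[0,0.001,0.077],[0,0.001,0.077]],"angular":[[0,0,0],[0,0,0],[0,0,0],[0,0,0],[0,0,0]]}'
python3 -c "
from h import *
rel([.470,.333,.187],np.radians(194.6))"
```

```text
[0.47366525 0.32804247 0.106     ] 0.09482104617375874 13.453246512884297
time: 5.98
eef_pos: [0.4721, 0.333, 0.1959]
tool_rot: [-0.388, 3.116, 0.001]
contact_force: [-0.1, 0.3, -1.1]
width: 0.0136
grasp_force: 79.3
t 5.97 pos [0.4721 0.333  0.1959] w 0.0136 f [-0.1  0.3 -1.1] j [-0.53  0.95 -0.28  1.84  0.56  0.43  0.6 ]
linear [0.002  0.0005 0.0089] angular [ 0.001  0.001 -0.007]
```

```bash
python3 -m inch '{"linear":[[0.002,0,0.005],[0.002,0,0.011],[0.002,0,0.011],[0.002,0,0.011],[0.002,0,0.011]],"angular":[[0,0,0],[0,0,0],[0,0,0],[0,0,0],[0,0,0]]}'
python3 -c "
from h import *
rel([.4877,-.2574,.28],np.radians(162))
cv2.imwrite('pics/d.png',np.hstack([cv2.resize(capture('scene')[110:260,380:530],None,fx=2.6,fy=2.6),cv2.resize(capture('top')[165:315,150:300],None,fx=2.6,fy=2.6)]))"
```

```text
time: 6.6
eef_pos: [0.4699, 0.3321, 0.1843]
tool_rot: [-0.389, 3.117, 0.0]
contact_force: [-0.3, -0.1, -2.0]
width: 0.014
grasp_force: 79.3
t 6.6 pos [0.4699 0.3321 0.1843] w 0.014 f [-0.3 -0.1 -2. ] j [-0.54  0.97 -0.26  1.84  0.57  0.41  0.59]
linear [ 0.1275 -0.5758 -0.0959] angular [0.    0.    0.562]
```

View pics/d.png

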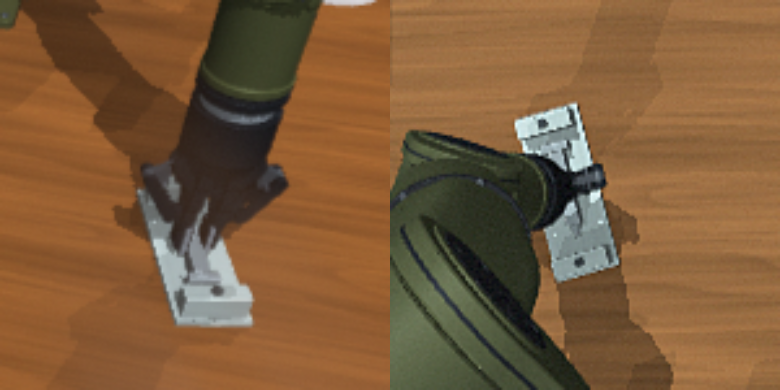

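The pin lies between the stops: its head is below the far stop, at about (565,150) in the top view, and its point is clear of the near stop. I'll hold briefly, then lift and go to the tray.

```bash
python3 -m inch '{"linear":[[0,0,0],[0,0,0],[0,0,-0.03],[0,0,-0.07],[0,0,-0.1]],"angular":[[0,0,0],[0,0,0],[0,0,0],[0,0,0],[0,0,0]]}'
python3 -m inch '{"linear":[[0.128,-0.576,0],[0.128,-0.576,0],[0.128,-0.576,0],[0.128,-0.576,0],[0.128,-0.576,0]],"angular":[[0,0,0.56],[0,0,0.56],[0,0,0.56],[0,0,0.56],[0,0,0.56]]}'
python3 -c "
from h import *
rel([.4877,-.2574,.28],np.radians(162))"
```

```text
time: 7.32
eef_pos: [0.4699, 0.3322, 0.2856]
tool_rot: [-0.389, 3.117, 0.001]
contact_force: [0.3, 0.2, -0.8]
width: 0.0134
grasp_force: 79.3
time: 7.95
eef_pos: [0.4791, 0.018, 0.2843]
tool_rot: [0.487, 3.103, 0.0]
contact_force: [1.8, -0.0, -0.4]
width: 0.0138
grasp_force: 79.3
t 7.95 pos [0.4791 0.018  0.2843] w 0.0138 f [ 1.8 -0.  -0.4] j [ 0.02  0.72 -0.25  2.1   0.47  0.37  0.65]
linear [-0.0925 -0.2596  0.0043] angular [0.    0.001 0.003]
```

```bash
python3 -m inch '{"linear":[[-0.093,-0.259,0.004],[-0.093,-0.259,0.004],[-0.093,-0.259,0.004],[-0.093,-0.259,0.004],[-0.093,-0.259,0.004]],"angular":[[0,0,0],[0,0,0],[0,0,0],[0,0,0],[0,0,0]]}'
python3 -m inch '{"linear":[[0,0,0.01],[0,0,0.03],[0,0,0.04],[0,0,0.04],[0,0,0.04]],"angular":[[0,0,0],[0,0,0],[0,0,0],[0,0,0],[0,0,0]]}'
python3 -c "
from h import *
rel([.4877,-.2574,.184],np.radians(162))
cv2.imwrite('pics/e.png',np.hstack([cv2.resize(capture('scene')[100:220,150:300],None,fx=2.6,fy=2.6),cv2.resize(capture('top')[175:295,370:520],None,fx=2.6,fy=2.6)]))"
```

```text
time: 8.57
eef_pos: [0.4868, -0.2605, 0.2799]
tool_rot: [-0.499, -3.101, 0.004]
contact_force: [0.9, 1.1, -2.0]
width: 0.0134
grasp_force: 79.3
time: 9.2
eef_pos: [0.4885, -0.2547, 0.2405]
tool_rot: [0.486, 3.103, 0.0]
contact_force: [0.3, -0.8, -0.5]
width: 0.0136
grasp_force: 79.4
t 9.2 pos [ 0.4885 -0.2547  0.2405] w 0.0136 f [ 0.3 -0.8 -0.5] j [ 0.59  0.86 -0.33  1.91  0.57  0.47  1.11]
linear [-0.     -0.0028  0.0565] angular [0.    0.001 0.003]
```

View pics/e.png

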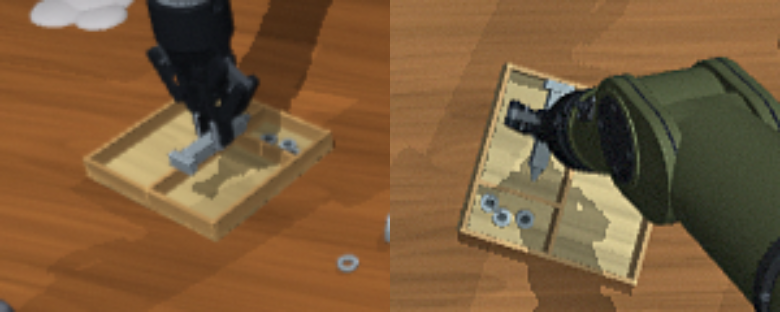

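The pin hangs over the short compartment and lines up with it: head at about (435,210) and point at (428,242) in the top view. Both ends clear the walls once its 70 mm height is allowed for. I'll lower and release it.

```bash
python3 -m inch '{"linear":[[0,-0.002,0.025],[0,-0.002,0.045],[0,-0.002,0.057],[0,-0.002,0.057],[0,-0.002,0.057]],"angular":[[0,0,0],[0,0,0],[0,0,0],[0,0,0],[0,0,0]]}'
python3 -c "
from h import *
rel([.4877,-.2574,.183],np.radians(162))"
```

```text
time: 9.93
eef_pos: [0.4878, -0.2572, 0.1837]
tool_rot: [0.488, 3.103, -0.0]
contact_force: [-0.0, 0.4, -0.4]
width: 0.014
grasp_force: 79.4
t 9.93 pos [ 0.4878 -0.2572  0.1837] w 0.014 f [-0.   0.4 -0.4] j [ 0.55  0.95 -0.25  1.92  0.63  0.35  1.06]
linear [ 0.     -0.0002  0.0007] angular [0.    0.001 0.002]
```

Release to a partial opening of about 38 mm so the finger backs stay inside the walls, then rise.

```bash
python3 -m inch '{"linear":[[0,0,0],[0,0,0],[0,0,0],[0,0,0],[0,0,0]],"angular":[[0,0,0],[0,0,0],[0,0,0],[0,0,0],[0,0,0]]}' 0.42
python3 -m inch '{"linear":[[0,0,-0.03],[0,0,-0.08],[0,0,-0.13],[0,0,-0.16],[0,0,-0.16]],"angular":[[0,0,0],[0,0,0],[0,0,0],[0,0,0],[0,0,0]]}'
python3 -m inch '{"linear":[[0,0.06,-0.02],[0,0.12,-0.02],[0,0.18,-0.02],[0,0.24,-0.02],[0,0.25,-0.02]],"angular":[[0,0,0],[0,0,0],[0,0,0],[0,0,0],[0,0,0]]}'
python3 -c "
from h import *
im=capture('top')
cv2.imwrite('pics/f.png',np.hstack([cv2.resize(capture('scene')[100:220,150:360],None,fx=1.9,fy=1.9),cv2.resize(im[175:295,290:500],None,fx=1.9,fy=1.9)]))"
```

```text
time: 10.55
eef_pos: [0.4875, -0.2572, 0.1831]
tool_rot: [-0.488, -3.104, -0.0]
contact_force: [-0.1, 0.3, -0.3]
width: 0.0358
grasp_force: 0.0
time: 11.18
eef_pos: [0.4881, -0.2575, 0.3454]
tool_rot: [0.488, 3.099, -0.002]
contact_force: [0.8, 0.3, 0.0]
width: 0.0364
grasp_force: 0.0
time: 11.8
eef_pos: [0.5647, -0.0133, 0.3622]
tool_rot: [-0.474, -3.105, -0.006]
contact_force: [0.5, -0.3, 0.0]
width: 0.0357
grasp_force: 0.0
```

View pics/f.png

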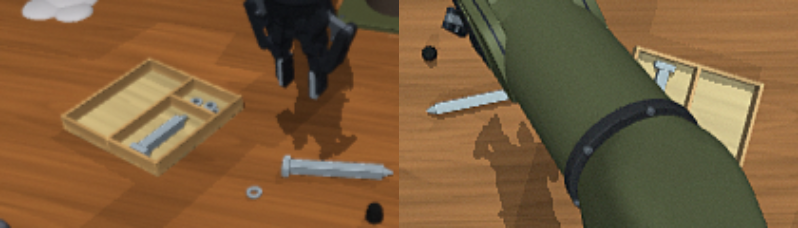

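The short pin lies flat in the short compartment, at about (160,135) in the scene half. The long pin is where it was, and the arm is clear.

```bash
python3 -c "
from bench import *
print(job_done())"
```

```text
the job is handed in; nothing more can be done
None
```

The short pin was lowered flat between the gauge stops, then laid flat and released in the short compartment; the long pin was left alone, and I handed the job in at about 12 s (no verdict was returned).

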